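# Clamp the vacuum canister to the first click

## Task

Fit the loose crank handle over the hex on the canister's clamp screw until it is fully home, and let go of it. Then take it again by its upright black knob and crank clockwise (seen from above) until the screw is tight and its clutch gives one click; stop at that first click, do not force it on to a second, and leave the handle sitting home on the hex. Do not knock over or push away the other things on the bench.

Things in the scene. Friction and masses are not known exactly. Their poses are not given: they have to be found in the camera images.
- canister: low round steel vacuum canister fixed to the bench, 188 mm across, 90 mm high, white lid; an aluminium bridge bar 226 x 32 mm lies over it along its y axis, bolt heads to 114 mm; the clamp screw stands upright in its middle. Origin: centre of the underside
- hex_seat (a point): top centre of the brass flange under the clamp screw's hex head, 132 mm above the bench, where the handle's underside rests when home. The hex rises 28 mm above it, 40 mm across flats (top 6 mm stepped in to 34). z up; the frame turns with the hex; two opposite hex corners lie on x. The dark collar below turns with the screw and carries a white 28 mm wheel 49 mm off the axis, whose red mark goes once round at each click
- handle: loose steel crank handle, 200 mm long, 0.45 kg, balanced, standing on a 3 mm blue mat; x along its bar, knob at +x, 32 mm steel ball at -x. Origin: centre of the underside, z up. Hex socket below: 43 mm across flats, 30 mm deep, outside 64 mm, two opposite corners on x; drops over the hex when within 8 degrees, and has that play on it. Bar 18 mm wide, 42 to 54 mm above the origin
- boss (a point): the orange square boss in the middle of the handle, for carrying it: 28 x 28 mm, faces square to the handle's x and y, from 54 to 102 mm above the handle's underside, on its axis; this point is the centre of its top face, 102 mm up
- knob (a point): the round black upright knob of the handle: 24 to 26 mm across, from 54 to 110 mm above the handle's underside; this point is on its axis, 85 mm from the handle's axis towards +x and 82 mm above the underside (28 mm below the knob's top)
- screw (a joint): turn of the clamp screw, rad, growing clockwise seen from above; starts between 0.2 and 0.9; a steady friction (0.55 N m, 6.5 N at the knob) until it comes hard up against the lid at 1.8, where it is tight
- clutch (a joint): slip of the hex past the screw, rad, growing clockwise; up to 0.05 while the screw still turns. With the screw tight the resistance rises to 1.0 N m (12 N at the knob) by 0.09 rad, vanishes at 0.175, and the hex snaps on to 0.35: the first click, where it rests of itself. Pushed on it loads again just the same, and a second click snaps over from 0.525 to 0.70
- amber_jar_a: bystander: closed amber glass jar, 52 mm across, 85 mm high; origin under its centre
- amber_jar_b: bystander: closed amber glass jar, 52 mm across, 85 mm high; origin under its centre
- beaker: bystander: open glass beaker, 70 mm across, 90 mm high; origin under its centre
- dish: bystander: white ceramic dish, 100 mm across, 22 mm high; origin under its centre
- stopper: bystander: grey-black rubber stopper, 52 mm across at the top, 45 mm high, on the blue mat; origin under its centre
- spanner: bystander: steel spanner 170 mm long lying on the blue mat; origin under its middle
- tap: bystander: black plastic drum tap with a white key, 120 mm long, 26 mm high, lying; origin under its middle
Mind the look-alikes: they are no part of the job. Leave any orange look-alike of the canister alone.

How it is judged:
On the way, in this order (a step that is already met when the one before it is completed fails the run):
1. the handle sits fully home on the hex, let go (no finger touching it), the clutch not yet clicked (horizontal distance between handle and hex_seat below 0.005 m and z of handle in the frame of hex_seat below 0.005 m and angle between handle's own z axis and vertical below 0.09 rad and contact force between the fingers and handle below 0.2 N and value of joint clutch below 0.15 rad), for 0.15 s.
2. with the fingers at the knob (within 45 mm of its axis), the screw is tight and the clutch has given its first click (value of joint screw above 1.65 rad and value of joint clutch above 0.2 rad and horizontal distance between the grasp point and knob below 0.045 m), for 0.05 s.
At the end, for the whole second after the job is handed in: The screw is tight (joint above 1.65 rad), the clutch rests at its first click (0.26 to 0.44 rad), and the handle is at rest fully home on the hex: its axis within 5 mm of the screw's, its underside within 5 mm of the flange, tilted less than 0.09 rad (horizontal distance between handle and hex_seat below 0.005 m and z of handle in the frame of hex_seat below 0.005 m and angle between handle's own z axis and vertical below 0.09 rad and value of joint screw above 1.65 rad and value of joint clutch between 0.26 and 0.44 rad and linear speed of handle below 0.02 m/s and angular speed of handle below 0.1 rad/s); the robot touches nothing.
It fails at once if the clutch was forced on to the second click (slip above 0.525 rad) (value of joint clutch above 0.525 rad).
It fails at once if a bystander was pushed more than 40 mm or knocked over (distance of any of amber_jar_a, amber_jar_b, beaker, dish, stopper, spanner, tap from where it was at the start of the episode above 0.04 m or angle between any of amber_jar_a, amber_jar_b, beaker, dish, stopper's own z axis and vertical above 0.6 rad).
It also fails if it takes over 64 s, if anything falls off the work surface, if the arm or the gripper's body presses on something with over 40 N, if the wrist force passes 120 N, or if a joint passes its speed limit or range.

## Robot

A 7-joint arm with a two-finger parallel gripper is mounted at the origin on the work surface. World frame = base frame: x ahead of the robot, y to its left, z up, the work surface at z = 0. Lengths are in m, angles in rad, forces in N, time in s.
With the tool pointing down it reaches from about 0.4 to 0.875 m from the base axis. Payload 6.5 kg.
Tool frame: the origin (TCP) lies midway between the tips of the shut fingers; the grasp point (between the pads) lies r.tcp_to_grasp behind it (r.tcp_to_grasp is the distance from the TCP to the grasp point, in m); x points along the fingers, z is the direction in which the jaws open and shut, and the axes are right-handed (so a half turn about x gives the same grasp; the last joint's range is limited). The gripper opens to 88 mm and grips with 3 to 60 N. Pads are 18 mm wide; open, the fingers measure 123 mm over their backs; the gripper's body (75 mm by 187 mm) begins 45 mm behind the grasp point.
Start: joints at [1.203, 0.536, -0.004, 1.538, 0.003, 1.067, -0.071], TCP at [0.193, -0.621, 0.239] pointing down, gripper open.
Joint ranges: [-2.7, 2.7], [-0.37, 2.16], [-1.27, 1.26], [0.24, 2.4], [-1.31, 4.45], [0.19, 1.91], [-2.76, 2.76]. Speed limits (rad/s): [2.39, 2.39, 3.14, 3.14, 3.14, 3.14, 3.14].

## Interface

Orientations are given as a unit quaternion [x, y, z, w].
In Python, from rig import r gives the robot as it stands.
- The arm moves only by the tool move_arm, never from a script. Its argument "steps" is a list that holds one entry, the list of rows, each a list of 7 numbers: the turn, a rotation vector about the tool's x, y, z in rad, then the shift along the tool's x, y, z in m, then the opening, from 0 (shut) to 1 (fully open). In form: [[[rx, ry, rz, tx, ty, tz, fingers], ...]]. A call has 1 to 5 rows; each row is the pose to reach, as a shift and turn from the pose commanded when the call began, along the tool's axes at that moment; what a row does not reach only later rows make up. A row lasts 1/12 s, in which the tool goes at most 41.7 mm and 7.16 degrees, less where a joint would pass 70% of its speed; a pose out of reach is approached as far as the arm can. A call with a gripper value outside its range is refused whole. The fingers move at their own pace and stop on an object; "force" is the grip in N (left out, the last holds). Time passes only in rows, so rows that repeat a pose let the fingers close. It gives the time, the measured TCP pose, the force and the opening at its end, in the units of the state.
- r.observe(): the state, without advancing time (a new reading comes with each control period).
- r.grab_frame(name): name is "scene" or "top"; returns (picture, depth): 420x560x3 uint8, red, green, blue; 420x560 float32, m along the optical axis (not along the pixel's ray), 0 where there is no reading.
- r.camera_model(name): a dict with "camera_matrix" (3x3 intrinsics, pixels), "R" (3x3) and "t" (3): a world point X has camera coordinates R X + t. Camera axes: x right, y down, z forward; pixel columns grow to the right and rows downward; lengths in m; the calibration is good to about 2 mm. A picture is of the moment at which its call begins. camera_model takes no time and is no camera call.
- r.close_job(): hands the job in, once; it reports no verdict.
The state is a dict: "time_s": time; "joint_pos": joint angles; "qvel": joint speeds; "joint_torque": joint torques, N m; "position": TCP position; "tool_rot": TCP orientation; "force": force on the tool from outside, world axes, zero at the start; "torque": the same for the moment, N m; "grip_width": finger opening in m.
Only numpy, scipy, OpenCV 4.12 (cv2) and the standard library are available. Lean on these libraries where they do the work, as an engineer would, in place of code of your own. Each camera call takes 0.05 s, during which the arm holds its last target. There are 200 camera calls.

## Working session

There is one attempt and no reset: what is moved stays moved. The work goes in short steps, Python scripts to look and compute and a tool call to move; the robot and the scene stay as the last step left them, time stands still between calls to the robot, and variables do not carry over. Pictures are saved under pics/ and viewed, about 8 in all and at most 12, crops included, and the job is handed in when it is done.

Besides the shell and the picture viewer there is one more tool, called after ">>>" as a command line: name --argument value ..., lists and objects as JSON in quotes. move_arm: Moves the arm, as the interface text tells. Its arguments: {"type":"object","properties":{"steps":{"type":"array"},"force":{"type":"number"}},"required":["steps"]}

```bash
mkdir -p pics; ls; cat > h.py <<'E'
import numpy as np, cv2
from rig import r
from scipy.spatial.transform import Rotation as Ro
def grab(n):
    p,d=r.grab_frame(n); np.savez('pics/last_%s.npz'%n,p=p,d=d); return p,d
def load(n):
    f=np.load('pics/last_%s.npz'%n); return f['p'],f['d']
def save(f,p,roi=None,s=1):
    if roi: u0,v0,u1,v1=roi; p=p[v0:v1,u0:u1]
    cv2.imwrite('pics/'+f,cv2.resize(p[...,::-1],None,fx=s,fy=s,interpolation=cv2.INTER_CUBIC))
def ray(n,u,v):
    m=r.camera_model(n);K=np.array(m['camera_matrix']);R=np.array(m['R']);t=np.array(m['t'])
    return -R.T@t, R.T@np.linalg.inv(K)@np.array([u,v,1.])
def atz(n,u,v,z):
    c,d=ray(n,u,v); return c+d*(z-c[2])/d[2]
def atd(n,u,v,D):
    c,d=ray(n,u,v); return c+d*D[int(round(v)),int(round(u))]
def proj(n,X):
    m=r.camera_model(n);c=np.array(m['R'])@np.array(X)+np.array(m['t']);p=np.array(m['camera_matrix'])@c;return p[:2]/p[2]
def cloud(n,D):
    m=r.camera_model(n);K=np.array(m['camera_matrix']);R=np.array(m['R']);t=np.array(m['t'])
    v,u=np.mgrid[:D.shape[0],:D.shape[1]]
    c=np.stack([(u-K[0,2])/K[0,0]*D,(v-K[1,2])/K[1,1]*D,D],-1)
    return (c-t)@R
E
python3 - <<'E'
from h import *
o=r.observe();print({k:np.round(v,3).tolist() for k,v in o.items()},r.tcp_to_grasp)
print(Ro.from_quat(o['tool_rot']).as_matrix().round(3))
for n in('scene','top'):
    p,d=grab(n); save(n+'0.png',p,None,1.4); c,_=ray(n,280,210);print(n,c)
E
```

```text
pics
{'time_s': 0.0, 'joint_pos': [1.203, 0.537, -0.004, 1.539, 0.003, 1.067, -0.071], 'qvel': [0.0, -0.0, -0.0, 0.001, -0.001, -0.0, -0.001], 'joint_torque': [0.0, -57.098, 0.991, -25.16, -0.056, 0.018, 0.0], 'position': [0.193, -0.62, 0.238], 'tool_rot': [0.419, 0.57, -0.419, 0.569], 'force': [-0.146, 0.087, 0.024], 'torque': [0.009, -0.023, 0.015], 'grip_width': 0.088} 0.0187
[[-0.001  0.955  0.297]
 [ 0.002  0.297 -0.955]
 [-1.    -0.    -0.002]]
scene [ 1.39417777 -0.28694524  1.29672401]
top [0.29412916 0.0808931  1.5130745 ]
```

View pics/scene0.png

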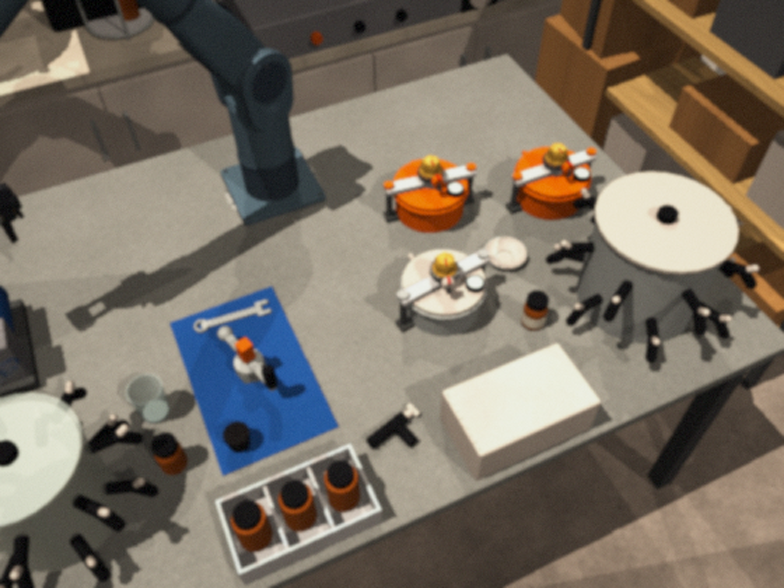

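View pics/top0.png

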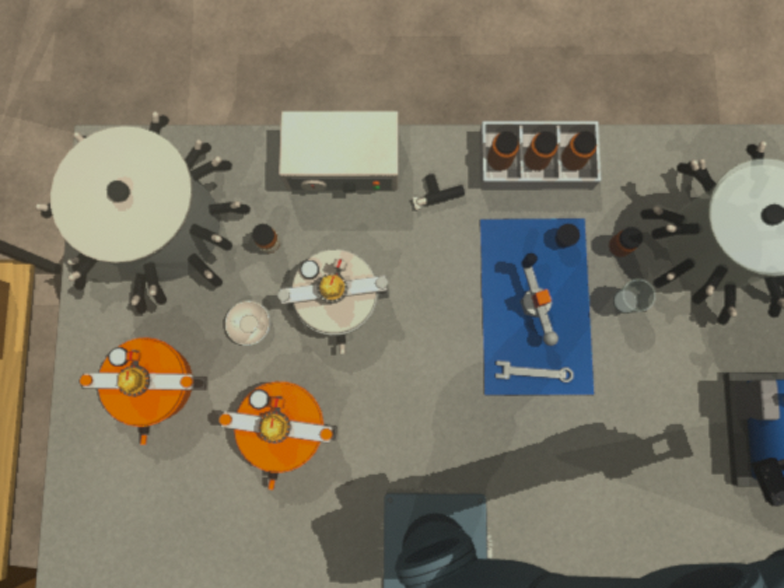

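The steel-and-white canister is at top pixel (332,288) of the 1.4x view, with its hex in brass. The orange look-alikes are at (130,380) and (272,427), and I will leave them alone. The only loose handle is on the blue mat at (540,298), knob end at (530,260) and ball at (551,339). I'll check both in one close crop.

```bash
python3 - <<'E'
from h import *
p,d=load('top')
a=cv2.resize(p[165:255,335:425],None,fx=4.4,fy=4.4,interpolation=cv2.INTER_CUBIC)
b=cv2.resize(p[165:255,190:280],None,fx=4.4,fy=4.4,interpolation=cv2.INTER_CUBIC)
cv2.imwrite('pics/crop1.png',np.hstack([a,b])[...,::-1])
C=cloud('top',d); hsv=cv2.cvtColor(p,cv2.COLOR_RGB2HSV)
v,u=np.mgrid[:420,:560]
# boss
m=(hsv[...,0]<18)&(hsv[...,1]>150)&(hsv[...,2]>120)&(u>360)&(u<410)&(v>190)&(v<235)
X=C[m];print('boss',m.sum(),np.median(X,0),X[:,2].min(),X[:,2].max()); t=m&(C[...,2]>.095);Y=C[t];print(len(Y),(Y.min(0)+Y.max(0))/2,Y.mean(0))
# hex top
w=(u>215)&(u<260)&(v>185)&(v<225)
for lo,hi in((.15,.165),(.125,.14)):
    t=w&(C[...,2]>lo)&(C[...,2]<hi);Y=C[t];print('hex',lo,len(Y),Y.mean(0),Y.min(0),Y.max(0))
for nm,pt,z in(('knob',(531,260),.113),('ball',(551,339),.05),('boss',(542,298),.105),('hex',(332,286),.16)):
    uu,vv=np.array(pt)/1.4;print(nm,atz('top',uu,vv,z),atd('top',uu,vv,d))
E
```

```text
boss 80 [ 0.52071388 -0.22407839  0.10523505] 0.09939123268248438 0.11046421848363767
80 [ 0.52123053 -0.22444706  0.10492773] [ 0.520562   -0.22409196  0.10515043]
hex 0.15 179 [0.53908259 0.21518227 0.15827803] [0.51398859 0.19203381 0.15002715] [0.58688639 0.23911862 0.1648805 ]
hex 0.125 188 [0.53357203 0.21515769 0.13045773] [0.50406179 0.18657849 0.12505547] [0.5820447  0.24814971 0.13967459]
knob [ 0.5979605  -0.20072075  0.113     ] [ 0.59944695 -0.20209851  0.10615032]
ball [ 0.43769457 -0.25129576  0.05      ] [ 0.43590045 -0.24714444  0.06828385]
boss [ 0.51836285 -0.22293844  0.105     ] [ 0.51808996 -0.22256867  0.10671365]
hex [0.53287411 0.21279504 0.16      ] [0.5332175  0.21298476 0.15805385]
```

View pics/crop1.png

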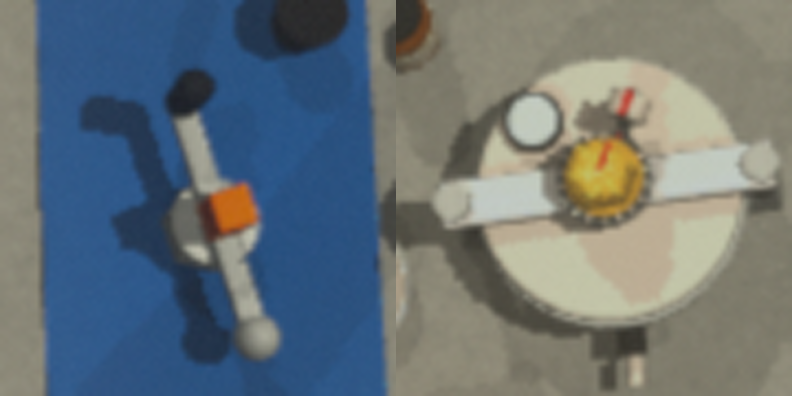

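The left crop shows the handle: knob near crop (190,90), boss (233,208), ball (257,338). The right crop shows the white canister: hex centre (604,180), wheel (531,120). Next I'll measure the hex angle and refine the handle axis.

```bash
python3 - <<'E'
from h import *
p,d=load('top'); q,e=load('scene')
a=cv2.resize(p[190:222,221:253],(400,400),interpolation=cv2.INTER_CUBIC)
b=cv2.resize(q[172:212,298:338],(400,400),interpolation=cv2.INTER_CUBIC)
cv2.imwrite('pics/crop2.png',np.hstack([a,b])[...,::-1])
C=cloud('top',d);v,u=np.mgrid[:420,:560]
hsv=cv2.cvtColor(p,cv2.COLOR_RGB2HSV)
w=(u>365)&(u<405)&(v>180)&(v<250)
gray=(hsv[...,1]<110)&(hsv[...,2]>110)
t=w&gray&(C[...,2]>.04)&(C[...,2]<.066)
ox=C[t];print(len(ox));vx,vy,x0,y0=cv2.fitLine(ox[:,:2].astype(np.float32),cv2.DIST_HUBER,0,.01,.01).ravel();print('bar',np.degrees(np.arctan2(vy,vx)),x0,y0)
m=((hsv[...,0]<18)&(hsv[...,1]>150)&(hsv[...,2]>120)&w).astype(np.uint8)*255
pb=cv2.resize(m[190:235,360:410],None,fx=8,fy=8,interpolation=cv2.INTER_CUBIC)>127
ys,xs=np.nonzero(pb);R=cv2.minAreaRect(np.stack([xs,ys],1).astype(np.float32));print(R)
cor=cv2.boxPoints(R);W=[atz('top',360+(x+.5)/8-.5,190+(y+.5)/8-.5,.105)[:2] for x,y in cor];W=np.array(W);print(W,W.mean(0))
for i in range(4):
    D=W[(i+1)%4]-W[i];print(np.linalg.norm(D),np.degrees(np.arctan2(D[1],D[0])))
print('wheel',atz('top',220.7,192.3,.12),proj('top',[.535,.215,.16]),proj('scene',[.535,.215,.16]))
for nm,n in(('top','top'),):
    for dx in((1,0),(0,1)):
        print(dx,(proj('top',[.535+.01*dx[0],.215+.01*dx[1],.16])-proj('top',[.535,.215,.16])),(proj('scene',[.535+.01*dx[0],.215+.01*dx[1],.16])-proj('scene',[.535,.215,.16])))
E
```

```text
277
bar 16.91575 0.51011586 -0.22820927
((223.9000244140625, 180.69998168945312), (77.7920150756836, 75.26219940185547), 71.56504821777344)
[[ 0.52971111 -0.20691777]
 [ 0.53866245 -0.23335348]
 [ 0.51124767 -0.24143288]
 [ 0.50234623 -0.21507647]] [ 0.52049187 -0.22419515]
0.02791009524231988 -71.29350301480714
0.0285805276209253 -163.5792381216491
0.02781899356734869 108.66154490873437
0.028555227877517943 16.60168190548764
wheel [0.57552957 0.26571417 0.12      ] [236.38154733 203.54632733] [317.42624763 184.75356824]
(1, 0) [ 0.06687673 -3.46223862] [1.6013121  2.35052534]
(0, 1) [-3.51596446 -0.01030439] [ 3.05505602 -1.12064864]
```

View pics/crop2.png

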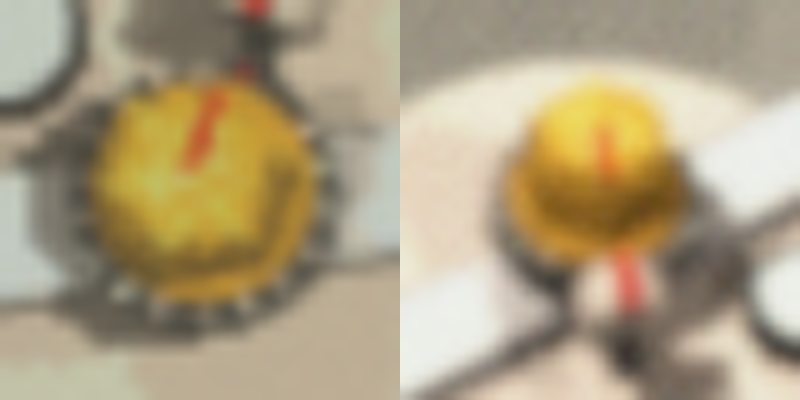

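The brass hex has a red mark at about -22°, but blurring hides its corners. I'll fit a rendered hex model to averaged frames from both cameras.

```bash
cat > hexfit.py <<'E'
from h import *
from scipy.optimize import minimize
S=6
def hexp(c,af,th,z): 
    a=th+np.arange(6)*np.pi/3; R=af/np.sqrt(3); return np.c_[c[0]+R*np.cos(a),c[1]+R*np.sin(a),np.full(6,z)]
def circ(c,R,z):
    a=np.linspace(0,2*np.pi,40,endpoint=False);return np.c_[c[0]+R*np.cos(a),c[1]+R*np.sin(a),np.full(40,z)]
def P(n,X,o): return np.array([((proj(n,x)-o+.5)*S) for x in X])
def err(n,img,o,c,th,reg):
    h,w=img.shape[:2];L=np.zeros((h*S,w*S),np.uint8)
    f=lambda X,k: cv2.fillConvexPoly(L,np.round(P(n,X,o)*16).astype(np.int32),k,cv2.LINE_8,4)
    f(circ(c,.026,.132),1)
    cam,_=ray(n,280,210)
    for (af,z0,z1,k) in((.040,.132,.154,2),(.034,.154,.160,9)):
        b,t=hexp(c,af,th,z0),hexp(c,af,th,z1)
        for i in range(6):
            j=(i+1)%6;nrm=(b[i]+b[j])/2-np.r_[c,z0]
            if nrm[:2]@(cam[:2]-c)>0: f(np.array([b[i],b[j],t[j],t[i]]),k+i)
        f(t,8 if k==2 else 15)
    B=[]
    for k in np.unique(L):
        m=cv2.resize((L==k).astype(np.float32),(w,h),interpolation=cv2.INTER_AREA);B.append(cv2.GaussianBlur(m,(0,0),.7)[reg])
    A=np.array(B).T;Y=img[reg].astype(float)
    G=A.T@A+np.eye(A.shape[1])*.3;mu=Y.mean(0);x=np.linalg.solve(G,A.T@(Y-mu));return ((A@x-(Y-mu))**2).mean()
E
python3 - <<'E'
from hexfit import *
N=8;I={}
for n in('top','scene'):
    fr=[grab(n) for _ in range(N)]
    I[n]=np.mean([f[0] for f in fr],0); np.savez('pics/avg_%s.npz'%n,p=I[n],d=np.median([f[1] for f in fr],0))
c0=np.array([.535,.214])
out={}
for n in I:
    o=np.round(proj(n,[*c0,.146]))-14;o=o.astype(int);img=I[n][o[1]:o[1]+28,o[0]:o[0]+28]
    m=np.zeros((28,28),np.uint8);pts=np.vstack([P(n,circ(c0,.025,z),o)/S for z in(.132,.16)])
    cv2.fillConvexPoly(m,cv2.convexHull(np.round(pts).astype(np.int32)),1);reg=m>0
    best=[]
    for th in np.radians(np.arange(-30,30,3)):
        rs=[(err(n,img,o,c0+np.array([a,b]),th,reg),a,b) for a in np.arange(-.006,.0061,.002) for b in np.arange(-.006,.0061,.002)]
        best.append((min(rs)[0],np.degrees(th).round(),*np.round(c0+min(rs)[1:],3)))
    print(n);[print(np.round(x,3)) for x in sorted(best)[:7]]; print('worst',max(best)[0])
E
```

```text
Traceback (most recent call last):
  File "hexfit.py", line 19, in err
    f(t,8 if k==2 else 15)
    ~^^^^^^^^^^^^^^^^^^^^^
  File "hexfit.py", line 11, in <lambda>
    f=lambda X,k: cv2.fillConvexPoly(L,np.round(P(n,X,o)*16).astype(np.int32),k,cv2.LINE_8,4)
                                                ~^^^^^^^
  File "hexfit.py", line 8, in P
    def P(n,X,o): return np.array([((proj(n,x)-o+.5)*S) for x in X])
                                     ~~~~^^^^^
  File "h.py", line 19, in proj
    m=r.camera_model(n);c=np.array(m['R'])@np.array(X)+np.array(m['t']);p=np.array(m['camera_matrix'])@c;return p[:2]/p[2]
ValueError: time passes only in moves, steps and waits
```

```bash
python3 - <<'E'
s=open('h.py').read()
s=s.replace("def ray(","_M={}\ndef cm(n):\n    if n not in _M: _M[n]=r.camera_model(n)\n    return _M[n]\ndef ray(",1).replace("m=r.camera_model(n)","m=cm(n)")
open('h.py','w').write(s)
E
cat > run.py <<'E'
from hexfit import *
c0=np.array([.535,.214]);J={}
for n in('top','scene'):
    I=np.load('pics/avg_%s.npz'%n)['p']
    o=np.round(proj(n,[*c0,.146]))-14;o=o.astype(int);img=I[o[1]:o[1]+28,o[0]:o[0]+28]
    m=np.zeros((28,28),np.uint8);pts=np.vstack([P(n,circ(c0,.025,z),o)/S for z in(.132,.16)])
    cv2.fillConvexPoly(m,cv2.convexHull(np.round(pts).astype(np.int32)),1);reg=m>0
    best=[]
    for th in np.radians(np.arange(-30,30,3)):
        rs=[(err(n,img,o,c0+np.array([a,b]),th,reg),a,b) for a in np.arange(-.006,.0061,.002) for b in np.arange(-.006,.0061,.002)]
        for q in rs: J.setdefault((round(np.degrees(th)),round(q[1],3),round(q[2],3)),{})[n]=q[0]
        best.append((min(rs)[0],np.degrees(th).round(),*np.round(c0+min(rs)[1:],3)))
    print(n);[print(np.round(x,3)) for x in sorted(best)[:7]]; print('worst',max(best)[0])
E
python3 -c "
from h import *
print(r.observe()['time_s'])
for n in('top','scene'):
    fr=[r.grab_frame(n) for _ in range(8)]
    np.savez('pics/avg_%s.npz'%n,p=np.mean([f[0] for f in fr],0),d=np.median([f[1] for f in fr],0))
"; time python3 run.py
```

```text
0.9
top
[153.191 -12.      0.537   0.216]
[155.661 -18.      0.537   0.216]
[156.77  -21.      0.537   0.216]
[157.414  -9.      0.537   0.216]
[158.485 -15.      0.537   0.216]
[159.407  -6.      0.537   0.216]
[160.897  -3.      0.537   0.216]
worst 166.91844181822242
scene
[ 3.19021e+02 -6.00000e+00  5.37000e-01  2.16000e-01]
[ 3.22555e+02 -9.00000e+00  5.37000e-01  2.16000e-01]
[ 3.26822e+02 -1.20000e+01  5.37000e-01  2.16000e-01]
[ 3.27385e+02 -3.00000e+00  5.37000e-01  2.16000e-01]
[3.28619e+02 0.00000e+00 5.37000e-01 2.14000e-01]
[3.33355e+02 3.00000e+00 5.37000e-01 2.14000e-01]
[ 3.35348e+02 -1.50000e+01  5.37000e-01  2.16000e-01]
worst 400.58210254124526
real	0m2.995s
user	0m3.589s
sys	0m0.069s
```

```bash
python3 - <<'E'
s=open('run.py').read()
s=s.replace("reg=m>0","reg=(m>0)\n    red=(img[...,0]>1.45*img[...,1]+10).astype(np.uint8);red=cv2.dilate(red,np.ones((3,3)))>0;print('masked',(red&reg).sum(),reg.sum());reg&=~red")
s+="\nK=sorted(J,key=lambda k:J[k]['top']+J[k]['scene']*.5)\nfor k in K[:10]:print(k,J[k])\n"
open('run.py','w').write(s)
from h import *
print('wheel',[atz('top',243.2,188.9,z)[:2]-[.537,.216] for z in(.12,.13)])
p=np.load('pics/avg_top.npz')['p'].astype(np.uint8);q=np.load('pics/avg_scene.npz')['p'].astype(np.uint8)
a=cv2.resize(p[184:220,219:255],(400,400),interpolation=cv2.INTER_LANCZOS4)
b=cv2.resize(q[172:208,299:335],(400,400),interpolation=cv2.INTER_LANCZOS4)
x=np.hstack([a,b]).astype(np.float32);bl=cv2.GaussianBlur(x,(0,0),12);x=np.clip(x+1.2*(x-bl),0,255).astype(np.uint8)
cv2.imwrite('pics/crop3.png',x[...,::-1])
E
python3 run.py
```

```text
wheel [array([ 0.04889165, -0.0162634 ]), array([ 0.04679727, -0.0171165 ])]
masked 31 310
top
[124.747 -12.      0.537   0.216]
[127.424 -18.      0.537   0.216]
[129.141 -21.      0.537   0.216]
[129.79   -9.      0.537   0.216]
[130.539 -15.      0.537   0.216]
[132.434  -6.      0.537   0.216]
[133.849  -3.      0.537   0.216]
worst 143.47642588614758
masked 40 314
scene
[ 2.76035e+02 -6.00000e+00  5.39000e-01  2.14000e-01]
[ 2.78706e+02 -3.00000e+00  5.39000e-01  2.14000e-01]
[ 2.79714e+02 -9.00000e+00  5.37000e-01  2.16000e-01]
[ 2.80499e+02 -1.20000e+01  5.37000e-01  2.16000e-01]
[2.85581e+02 0.00000e+00 5.39000e-01 2.14000e-01]
[ 2.88155e+02 -1.50000e+01  5.37000e-01  2.16000e-01]
[2.92249e+02 3.00000e+00 5.39000e-01 2.14000e-01]
worst 354.6200114162492
(-12, np.float64(0.002), np.float64(0.002)) {'top': np.float64(124.74722561292911), 'scene': np.float64(280.4993637090924)}
(-9, np.float64(0.002), np.float64(0.002)) {'top': np.float64(129.78976651728564), 'scene': np.float64(279.714187180239)}
(-6, np.float64(0.002), np.float64(0.002)) {'top': np.float64(132.43383959957154),
[... 204 characters left out ...]
002)) {'top': np.float64(127.42396191730526), 'scene': np.float64(295.3141582212415)}
(-3, np.float64(0.002), np.float64(0.002)) {'top': np.float64(133.8492066077141), 'scene': np.float64(291.13951342652587)}
(-21, np.float64(0.002), np.float64(0.002)) {'top': np.float64(129.1410307949298), 'scene': np.float64(304.9302170669671)}
(0, np.float64(0.002), np.float64(0.002)) {'top': np.float64(137.81443117878365), 'scene': np.float64(299.26607636006156)}
(3, np.float64(0.002), np.float64(0.002)) {'top': np.float64(138.75791066108846), 'scene': np.float64(305.0872463437562)}
(-24, np.float64(0.002), np.float64(0.002)) {'top': np.float64(134.76215068113916), 'scene': np.float64(315.8459701787764)}
```

View pics/crop3.png

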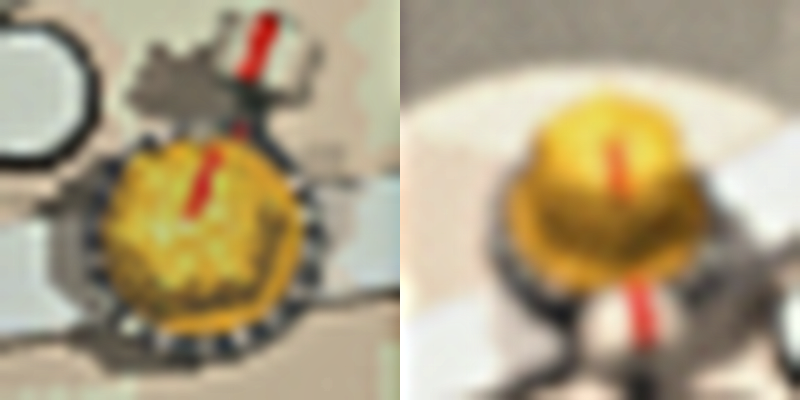

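```bash
python3 - <<'E'
from h import *
S=400/36
def w(n,x,y,o,z): return atz(n,o[0]+x/S-.5,o[1]+y/S-.5,z)[:2]
def rep(s,a,b): d=b-a;print(s,a.round(4),b.round(4),np.degrees(np.arctan2(d[1],d[0])).round(1))
o=(219,184)
rep('mark top',w('top',192,215,o,.16),w('top',215,150,o,.16))
rep('wheelmark top',w('top',246,78,o,.125),w('top',270,17,o,.125))
print('wheel c top',w('top',262,50,o,.125))
o=(299,172)
rep('mark sc',w('scene',212,140,o,.16),w('scene',222,195,o,.16))
rep('wheelmark sc',w('scene',235,285,o,.125),w('scene',248,348,o,.125))
print('wheel c sc',w('scene',227,315,o,.125))
# color-based red centroid/PCA
for n,z,box in(('top',.16,(232,190,246,205)),('scene',.16,(314,182,324,191))):
    p=np.load('pics/avg_%s.npz'%n)['p'];u0,v0,u1,v1=box
    v,u=np.mgrid[v0:v1,u0:u1];q=p[v0:v1,u0:u1];red=np.clip(q[...,0]/q[...,1]-1.35,0,None)
    if n=='top': red*=(v>194)
    X=np.array([atz(n,a,b,z)[:2] for a,b in zip(u.ravel(),v.ravel())]);wt=red.ravel();mu=(X*wt[:,None]).sum(0)/wt.sum()
    ev,V=np.linalg.eigh(((X-mu)*wt[:,None]).T@(X-mu));print(n,mu,np.degrees(np.arctan2(V[1,1],V[0,1])),ev)
# depth: hex top outline centre
C=cloud('top',np.load('pics/avg_top.npz')['d']);t=(C[...,2]>.15)&(C[...,2]<.17);v,u=np.mgrid[:420,:560];t&=(u>222)&(u<252)&(v>188)&(v<220)
Y=C[t];print(len(Y),np.median(Y,0));hull=cv2.minEnclosingCircle(Y[:,:2].astype(np.float32));print(hull)
E
```

```text
mark top [0.537  0.2167] [0.5539 0.2112] -18.2
wheelmark top [0.58   0.2067] [0.5964 0.2007] -20.2
wheel c top [0.58752693 0.20263886]
mark sc [0.533  0.2166] [0.5509 0.2101] -19.7
wheelmark sc [0.5542 0.214 ] [0.5746 0.2071] -18.6
wheel c sc [0.56234558 0.2073558 ]
top [0.54711562 0.21302849] 155.52282233490408 [1.08551524e-05 1.57801682e-04]
scene [0.54899129 0.2112249 ] 178.4804152074116 [5.38970930e-05 7.32576537e-05]
182 [0.53535992 0.21606386 0.15975456]
((0.5468897223472595, 0.21127855777740479), 0.03520509973168373)
```

Both cameras put the hex mark and wheel mark at about -19°, and the fit puts a corner there too (-12 to -18°). So hex ≈ -17.5° mod 60, with centre ≈ (0.536, 0.216). The handle boss is at (0.5205, -0.224) with the bar at 16.8°, and the gripper's yaw already suits it.

>>> move_arm --steps '[[[0,0,0,0,0.2,-0.13,1],[0,0,0,0,0.2,-0.13,1],[0,0,0,0,0.2,-0.13,1],[0,0,0,0,0.2,-0.13,1],[0,0,0,0,0.2,-0.13,1]]]' --force 30

```text
time_s: 2.12
position: [0.3271, -0.4587, 0.2389]
tool_rot: [0.419, 0.569, -0.419, 0.57]
force: [1.1, 0.9, 0.2]
grip_width: 0.0881
```

>>> move_arm --steps '[[[0,0,0,0,0.18,-0.1,1],[0,0,0,0,0.18,-0.1,1],[0,0,0,0,0.18,-0.1,1],[0,0,0,0,0.18,-0.1,1],[0,0,0,0,0.18,-0.1,1]]]'

```text
time_s: 2.53
position: [0.4698, -0.3093, 0.239]
tool_rot: [0.419, 0.569, -0.419, 0.57]
force: [0.0, -0.2, -0.1]
grip_width: 0.0879
```

```bash
cat > d.py <<'E'
from h import *
import sys
def delta(x,y,z,psi):
    o=r.observe();R=Ro.from_quat(o['tool_rot']).as_matrix();d=R.T@(np.array([x,y,z])-o['position'])
    a=np.radians(psi);zt=np.array([np.cos(a),np.sin(a),0]);xt=np.array([0,0,-1.]);T=np.c_[xt,np.cross(zt,xt),zt]
    print('t',round(o['time_s'],2),'pos',np.round(o['position'],4),'psi',np.degrees(np.arctan2(R[1,2],R[0,2])).round(1),'F',np.round(o['force'],1),'T',np.round(o['torque'],2),'w',round(o['grip_width'],4),'j',np.round(o['joint_pos'],2))
    print('rot',Ro.from_matrix(R.T@T).as_rotvec().round(4),'shift',d.round(4))
delta(*map(float,sys.argv[1:5]))
E
python3 d.py .5205 -.2242 .066 -73.2
```

```text
t 2.53 pos [ 0.4698 -0.3093  0.239 ] psi -72.7 F [ 0.  -0.2 -0.1] T [-0.03 -0.01  0.03] w 0.0879 j [ 0.61  0.39 -0.14  1.77  0.06  0.98 -0.82]
rot [ 0.0092  0.0004 -0.0006] shift [ 0.1731  0.0736 -0.0662]
```

>>> move_arm --steps '[[[0.009,0,0,0,0.0736,-0.0662,1],[0.009,0,0,0,0.0736,-0.0662,1],[0.009,0,0,0,0.0736,-0.0662,1],[0.009,0,0,0,0.0736,-0.0662,1],[0.009,0,0,0.02,0.0736,-0.0662,1]]]'

```text
time_s: 2.95
position: [0.5219, -0.2261, 0.2218]
tool_rot: [0.422, 0.566, -0.42, 0.57]
force: [0.2, -0.6, -0.3]
grip_width: 0.088
```

```bash
python3 d.py .5205 -.2242 .066 -73.2; python3 - <<'E'
from h import *
p,d=grab('scene');save('s1.png',p,(90,130,260,260),4)
E
```

```text
t 2.95 pos [ 0.5219 -0.2261  0.2218] psi -73.1 F [ 0.2 -0.6 -0.3] T [-0.07 -0.04  0.  ] w 0.088 j [ 0.46  0.42 -0.16  1.77  0.08  0.95 -1.02]
rot [ 0.0021  0.0041 -0.0053] shift [ 0.1558 -0.0016 -0.0028]
```

View pics/s1.png

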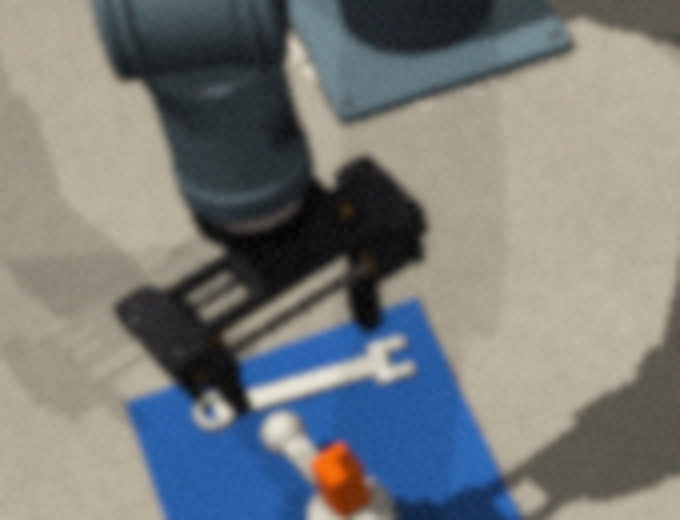

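The gripper hangs over the handle, fingers at crop (240,400) and (370,315), with the boss at (340,480) below in the same line of descent. I'll go down and grip.

>>> move_arm --steps '[[[0.001,0,0,0.04,-0.0016,-0.002,1],[0.001,0,0,0.08,-0.0016,-0.002,1],[0.001,0,0,0.118,-0.0016,-0.002,1],[0.001,0,0,0.145,-0.0016,-0.002,1],[0.001,0,0,0.155,-0.0016,-0.002,1]]]'

```text
time_s: 3.42
position: [0.5133, -0.2252, 0.0599]
tool_rot: [0.421, 0.569, -0.423, 0.565]
force: [0.4, -0.7, 0.6]
grip_width: 0.0882
```

>>> move_arm --steps '[[[0,0,0,0,0,0,1],[0,0,0,0,0,0,0.3],[0,0,0,0,0,0,0.2],[0,0,0,0,0,0,0.1],[0,0,0,0,0,0,0.1]]]' --force 30

```text
time_s: 3.83
position: [0.5179, -0.2253, 0.0653]
tool_rot: [0.422, 0.566, -0.422, 0.568]
force: [-0.8, 0.2, -0.1]
grip_width: 0.0635
```

```bash
python3 d.py .5205 -.2242 .266 -73.2; python3 - <<'E'
from h import *
p,d=grab('scene');save('s2.png',p,(100,180,260,300),4)
E
```

```text
t 3.83 pos [ 0.5179 -0.2253  0.0653] psi -73.3 F [-0.8  0.2 -0.1] T [0.02 0.01 0.01] w 0.0635 j [ 0.43  0.64 -0.13  1.87  0.14  0.64 -1.06]
rot [-0.0016  0.0018 -0.0022] shift [-2.006e-01  3.200e-03  1.000e-04]
```

View pics/s2.png

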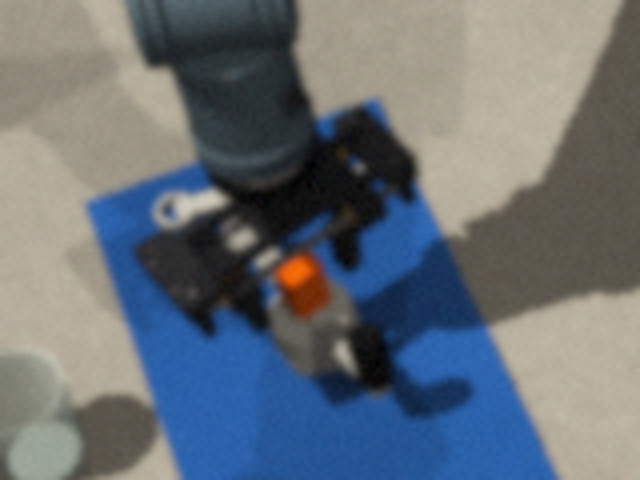

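The fingers at (255,310) and (350,250) straddle the boss at (303,283), though they are slow to close. I'll nudge 3 mm along y and close fully.

>>> move_arm --steps '[[[0,0,0,0,0.002,0,0.1],[0,0,0,0,0.002,0,0.1],[0,0,0,0,0.002,0,0.1],[0,0,0,0,0.002,0,0.1],[0,0,0,0,0.002,0,0.1]]]'

```text
time_s: 4.3
position: [0.5189, -0.2245, 0.0637]
tool_rot: [0.422, 0.567, -0.422, 0.568]
force: [-0.1, -0.1, -3.6]
grip_width: 0.0276
```

>>> move_arm --steps '[[[0,0,0,0,0.002,0,0.1],[0,0,0,0,0.002,0,0.1],[0,0,0,-0.01,0.002,0,0.1],[0,0,0,-0.03,0.002,0,0.1],[0,0,0,-0.06,0.002,0,0.1]]]'

```text
time_s: 4.72
position: [0.5185, -0.2221, 0.122]
tool_rot: [0.421, 0.57, -0.422, 0.565]
force: [-0.8, -0.4, -5.5]
grip_width: 0.0276
```

```bash
python3 d.py .5205 -.2242 .28 -73.2
```

```text
t 4.72 pos [ 0.5185 -0.2221  0.122 ] psi -73.2 F [-0.8 -0.4 -5.5] T [ 0.   -0.05  0.03] w 0.0276 j [ 0.44  0.55 -0.15  1.84  0.11  0.76 -1.05]
rot [-0.0007 -0.0043  0.0044] shift [-0.158   0.0006  0.0019]
```

Held (width 27.6 mm, about 5 N of weight). I'll lift, then carry it over while turning 26° counter-clockwise.

>>> move_arm --steps '[[[0,0,0,-0.04,0,0,0.1],[0,0,0,-0.08,0,0,0.1],[-0.1,0,0,-0.115,0.01,-0.02,0.1],[-0.2,0,0,-0.135,0.02,-0.05,0.1],[-0.3,0,0,-0.138,0.032,-0.085,0.1]]]'

```text
time_s: 5.13
position: [0.529, -0.1338, 0.2665]
tool_rot: [0.333, 0.621, -0.332, 0.627]
force: [1.8, 0.2, -5.3]
grip_width: 0.0276
```

```bash
python3 d.py .536 .216 .26 -47.5
```

```text
t 5.13 pos [ 0.529  -0.1338  0.2665] psi -56.0 F [ 1.8  0.2 -5.3] T [ 0.08 -0.18  0.04] w 0.0276 j [ 0.38  0.34 -0.27  1.78  0.1   1.03 -0.91]
rot [-0.1486  0.0067 -0.0045] shift [ 0.0057  0.2013 -0.2862]
```

>>> move_arm --steps '[[[-0.05,0,0,0,0.021,-0.031,0.1],[-0.1,0,0,0,0.043,-0.062,0.1],[-0.13,0,0,0,0.065,-0.093,0.1],[-0.145,0,0,0,0.088,-0.125,0.1],[-0.145,0,0,0,0.11,-0.156,0.1]]]'

```text
time_s: 5.55
position: [0.5301, 0.0602, 0.2617]
tool_rot: [0.286, 0.647, -0.286, 0.646]
force: [0.9, 0.4, -4.9]
grip_width: 0.0277
```

```bash
python3 d.py .536 .216 .26 -47.5
```

```text
t 5.55 pos [0.5301 0.0602 0.2617] psi -47.7 F [ 0.9  0.4 -4.9] T [ 0.02 -0.18 -0.01] w 0.0277 j [ 0.11  0.34 -0.38  1.81  0.14  1.02 -1.16]
rot [-0.0035 -0.0008  0.0004] shift [ 0.0017  0.1092 -0.1113]
```

>>> move_arm --steps '[[[0,0,0,0,0.029,-0.029,0.1],[0,0,0,0,0.057,-0.058,0.1],[0,0,0,0,0.085,-0.087,0.1],[0,0,0,0,0.1,-0.102,0.1],[0,0,0,0,0.109,-0.111,0.1]]]'

```text
time_s: 5.97
position: [0.5355, 0.2181, 0.2616]
tool_rot: [0.285, 0.648, -0.284, 0.647]
force: [0.0, -0.5, -5.5]
grip_width: 0.0278
```

>>> move_arm --steps '[[[0,0,0,0,0,0,0.1],[0,0,0,0,0,0,0.1]]]'

```text
time_s: 6.13
position: [0.5368, 0.2128, 0.2613]
tool_rot: [0.286, 0.647, -0.287, 0.646]
force: [0.1, -0.5, -4.9]
grip_width: 0.0278
```

```bash
python3 d.py .536 .216 .26 -47.5; python3 - <<'E'
from h import *
p,d=grab('scene');save('s3.png',p,(250,110,400,222),5)
o=r.observe();g=o['position']
for z in(.04,.0): print(proj('scene',g+[0,0,z])-[250,110])
print('hex', (proj('scene',[.536,.216,.16])-[250,110])*5,(proj('scene',g-[0,0,.061])-[250,110])*5)
E
```

```text
t 6.13 pos [0.5368 0.2128 0.2613] psi -47.7 F [ 0.1 -0.5 -4.9] T [-0.1  -0.07 -0.01] w 0.0278 j [-0.14  0.42 -0.42  1.69  0.19  1.07 -1.45]
rot [-0.0043  0.0001  0.0016] shift [ 0.0013  0.0016 -0.0029]
[68.85029297 41.17225718]
[68.2038719  51.47726099]
hex [339.45941441 374.37744712] [336.3524023  331.78519641]
```

View pics/s3.png

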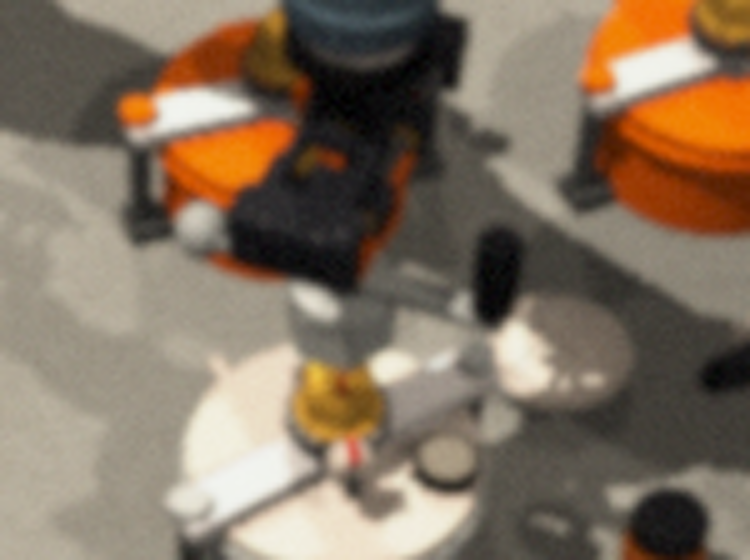

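The hub at crop (340,335) hangs over the brass hex at (338,395), so it is lined up to about 2 mm. I'll descend to just above, then feel downward.

>>> move_arm --steps '[[[0,0,0,0.01,0,-0.002,0.1],[0,0,0,0.02,0,-0.002,0.1],[0,0,0,0.03,0,-0.002,0.1],[0,0,0,0.035,0,-0.002,0.1],[0,0,0,0.037,0,-0.002,0.1]]]'

```text
time_s: 6.6
position: [0.5351, 0.2138, 0.2229]
tool_rot: [0.286, 0.647, -0.287, 0.646]
force: [-1.1, -0.2, -5.0]
grip_width: 0.0276
```

>>> move_arm --steps '[[[0,0,0,0.002,0,0,0.1],[0,0,0,0.005,0,0,0.1],[0,0,0,0.008,0,0,0.1],[0,0,0,0.01,0,0,0.1],[0,0,0,0.01,0,0,0.1]]]'

```text
time_s: 7.02
position: [0.5361, 0.2148, 0.2147]
tool_rot: [0.286, 0.646, -0.286, 0.647]
force: [-0.5, -0.5, -5.4]
grip_width: 0.0277
```

```bash
python3 d.py .5355 .2145 .1927 -47.7
```

```text
t 7.02 pos [0.5361 0.2148 0.2147] psi -47.8 F [-0.5 -0.5 -5.4] T [-0.06  0.04 -0.02] w 0.0277 j [-0.15  0.47 -0.41  1.74  0.22  0.97 -1.48]
rot [-0.0014  0.0001 -0.0003] shift [ 0.022  -0.0007 -0.0001]
```

>>> move_arm --steps '[[[0,0,0,0.002,0,0,0.1],[0,0,0,0.004,0,0,0.1],[0,0,0,0.006,0,0,0.1],[0,0,0,0.008,0,0,0.1],[0,0,0,0.008,0,0,0.1]]]'

```text
time_s: 7.43
position: [0.5354, 0.2148, 0.2059]
tool_rot: [0.286, 0.647, -0.287, 0.646]
force: [0.4, 1.1, -5.2]
grip_width: 0.0275
```

```bash
python3 d.py .5355 .2145 .1927 -47.7
```

```text
t 7.43 pos [0.5354 0.2148 0.2059] psi -47.8 F [ 0.4  1.1 -5.2] T [ 0.19  0.18 -0.03] w 0.0275 j [-0.15  0.48 -0.4   1.75  0.23  0.96 -1.48]
rot [-0.0013 -0.0006  0.001 ] shift [ 0.0132 -0.0001  0.0002]
```

Underside is at about 0.145, below the 0.154 step, with the weight still carried, so it is engaged. Continuing to the seat.

>>> move_arm --steps '[[[0,0,0,0.002,0,0,0.1],[0,0,0,0.005,0,0,0.1],[0,0,0,0.008,0,0,0.1],[0,0,0,0.011,0,0,0.1],[0,0,0,0.012,0,0,0.1]]]'

```text
time_s: 7.85
position: [0.5356, 0.2148, 0.1941]
tool_rot: [0.286, 0.647, -0.286, 0.646]
force: [-2.2, 1.6, -4.8]
grip_width: 0.0276
```

>>> move_arm --steps '[[[0,0,0,0.001,0,0,0.1],[0,0,0,0.002,0,0,0.1],[0,0,0,0.002,0,0,0.1]]]'

```text
time_s: 8.1
position: [0.5357, 0.215, 0.1926]
tool_rot: [0.286, 0.647, -0.286, 0.646]
force: [-1.0, 2.8, -5.4]
grip_width: 0.0278
```

```bash
python3 d.py .5355 .2145 .1927 -47.7
```

```text
t 8.1 pos [0.5357 0.215  0.1926] psi -47.8 F [-1.   2.8 -5.4] T [ 0.44  0.43 -0.05] w 0.0278 j [-0.16  0.5  -0.4   1.76  0.23  0.93 -1.49]
rot [-0.0013 -0.0004  0.0002] shift [-0.0001 -0.0005  0.0002]
```

Not quite on the flange yet (weight still carried). I'll release so that it drops the last millimetre or two.

>>> move_arm --steps '[[[0,0,0,0.001,0,0,0.1],[0,0,0,0.002,0,0,0.1],[0,0,0,0.003,0,0,0.1],[0,0,0,0.003,0,0,0.1]]]'

```text
time_s: 8.43
position: [0.5362, 0.215, 0.1923]
tool_rot: [0.287, 0.646, -0.286, 0.647]
force: [-8.0, -2.2, 16.9]
grip_width: 0.0277
```

>>> move_arm --steps '[[[0,0,0,0,0,0,0.5],[0,0,0,0,0,0,0.8],[0,0,0,0,0,0,1],[0,0,0,0,0,0,1],[0,0,0,0,0,0,1]]]'

```text
time_s: 8.85
position: [0.5362, 0.2146, 0.1897]
tool_rot: [0.286, 0.646, -0.286, 0.647]
force: [-0.3, 0.5, 0.1]
grip_width: 0.0589
```

>>> move_arm --steps '[[[0,0,0,0,0,0,1],[0,0,0,0,0,0,1],[0,0,0,-0.03,0,0,1],[0,0,0,-0.065,0,0,1],[0,0,0,-0.09,0,0,1]]]'

```text
time_s: 9.27
position: [0.5363, 0.2151, 0.2819]
tool_rot: [0.287, 0.646, -0.286, 0.647]
force: [1.9, 0.5, 0.1]
grip_width: 0.0878
```

```bash
python3 d.py .5355 .2145 .1927 -47.7; python3 - <<'E'
from h import *
p,d=grab('scene');save('s4.png',p,(260,130,360,210),7)
E
```

```text
t 9.27 pos [0.5363 0.2151 0.2819] psi -47.8 F [1.9 0.5 0.1] T [ 0.03 -0.03  0.01] w 0.0878 j [-0.14  0.4  -0.42  1.67  0.18  1.11 -1.45]
rot [-0.0012  0.0002 -0.0013] shift [ 0.0892 -0.0011 -0.0001]
```

View pics/s4.png

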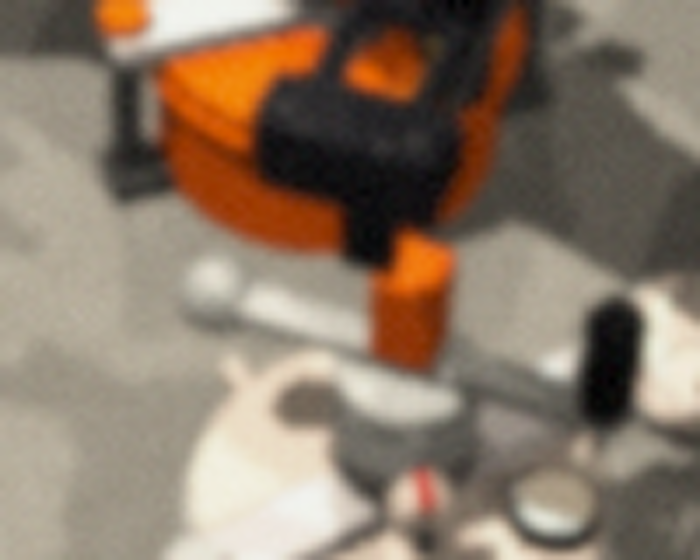

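The handle is down on the flange: hub at (405,440) just above the collar wheel (420,495), knob upright at (610,360), boss top (418,258). Next I'll locate the knob.

```bash
python3 - <<'E'
from h import *
f=lambda x,y,z: atz('scene',260+(x+.5)/7-.5,130+(y+.5)/7-.5,z)
k=f(615,307,.242);k2=f(607,360,.214);b=f(420,258,.234);print(k,k2,b)
c=np.array([.536,.216])
for q in(k,k2): d=q[:2]-c;print(np.linalg.norm(d),np.degrees(np.arctan2(d[1],d[0])))
p,d=load('scene');C=cloud('scene',d);h=cv2.cvtColor(p,cv2.COLOR_RGB2HSV);v,u=np.mgrid[:420,:560]
m=(h[...,2]<60)&(u>340)&(u<354)&(v>168)&(v<194);Y=C[m];Y=Y[(Y[:,2]>.18)&(Y[:,2]<.25)];print(len(Y),np.median(Y,0))
E
python3 d.py .5987 .2734 .27 132.5
```

```text
[0.59594777 0.27187012 0.242     ] [0.59816046 0.26976933 0.214     ] [0.53320433 0.21916741 0.234     ]
0.08194635860286303 42.98359376354908
0.08218919101339982 40.860088181940036
110 [0.60804148 0.26425922 0.22526299]
t 9.32 pos [0.5385 0.2164 0.2867] psi -47.8 F [1.8 1.2 3.7] T [ 0.06 -0.17 -0.01] w 0.0884 j [-0.14  0.4  -0.43  1.66  0.18  1.11 -1.45]
rot [ 3.1367 -0.0133 -0.0045] shift [ 0.0174  0.0828 -0.0018]
```

Knob is at (0.598, 0.2715), handle angle about 42°. I'll turn the gripper a half turn counter-clockwise so the last joint has room for the clockwise crank, moving above the knob at the same time.

>>> move_arm --steps '[[[-0.12,0,0,0,0.016,0,1],[-0.24,0,0,0,0.033,0,1],[-0.36,0,0,0,0.05,0,1],[-0.48,0,0,0,0.066,0,1],[-0.6,0,0,0,0.081,0,1]]]'

```text
time_s: 9.73
position: [0.5965, 0.2697, 0.2793]
tool_rot: [0.08, 0.703, -0.081, 0.702]
force: [-0.4, -0.8, 0.3]
grip_width: 0.0882
```

>>> move_arm --steps '[[[-0.12,0,0,0,0,0,1],[-0.24,0,0,0,0,0,1],[-0.36,0,0,0,0,0,1],[-0.48,0,0,0,0,0,1],[-0.6,0,0,0,0,0,1]]]'

```text
time_s: 10.15
position: [0.5959, 0.2692, 0.2793]
tool_rot: [-0.131, 0.695, 0.131, 0.695]
force: [-0.2, 0.1, -0.5]
grip_width: 0.0882
```

>>> move_arm --steps '[[[-0.12,0,0,0,0,0,1],[-0.24,0,0,0,0,0,1],[-0.36,0,0,0,0,0,1],[-0.48,0,0,0,0,0,1],[-0.6,0,0,0,0,0,1]]]'

```text
time_s: 10.57
position: [0.5959, 0.2691, 0.2793]
tool_rot: [-0.33, 0.625, 0.33, 0.625]
force: [0.7, 0.2, -0.6]
grip_width: 0.0882
```

>>> move_arm --steps '[[[-0.12,0,0,0,0,0,1],[-0.24,0,0,0,0,0,1],[-0.36,0,0,0,0,0,1],[-0.48,0,0,0,0,0,1],[-0.6,0,0,0,0,0,1]]]'

```text
time_s: 10.98
position: [0.596, 0.2691, 0.2793]
tool_rot: [-0.5, 0.5, 0.5, 0.5]
force: [-0.0, 0.0, -0.2]
grip_width: 0.088
```

>>> move_arm --steps '[[[-0.12,0,0,0,0,0,1],[-0.24,0,0,0,0,0,1],[-0.36,0,0,0,0,0,1],[-0.48,0,0,0,0,0,1],[-0.6,0,0,0,0,0,1]]]'

```text
time_s: 11.4
position: [0.596, 0.269, 0.2793]
tool_rot: [-0.626, 0.33, 0.626, 0.33]
force: [0.5, 1.1, 0.5]
grip_width: 0.088
```

```bash
python3 d.py .598 .2715 .1953 132
```

```text
t 11.4 pos [0.596  0.269  0.2793] psi 124.4 F [0.5 1.1 0.5] T [ 0.09 -0.09  0.06] w 0.088 j [ 0.13  0.73 -1.04  1.44  0.63  1.33  1.23]
rot [-0.1322 -0.     -0.0003] shift [ 0.084  -0.0031  0.001 ]
```

>>> move_arm --steps '[[[-0.1,0,0,0.02,-0.003,0.001,1],[-0.13,0,0,0.045,-0.003,0.001,1],[-0.13,0,0,0.07,-0.003,0.001,1],[-0.13,0,0,0.084,-0.003,0.001,1],[-0.13,0,0,0.084,-0.003,0.001,0.5]]]' --force 25

```text
time_s: 11.82
position: [0.5965, 0.2702, 0.192]
tool_rot: [-0.644, 0.292, 0.646, 0.289]
force: [-0.2, 0.2, 0.5]
grip_width: 0.0834
```

>>> move_arm --steps '[[[0,0,0,0,0,0,0.1],[0,0,0,0,0,0,0.1],[0,0,0,0,0,0,0.1],[0,0,0,0,0,0,0.1],[0,0,0,0,0,0,0.1]]]'

```text
time_s: 12.23
position: [0.5982, 0.272, 0.1967]
tool_rot: [0.645, -0.29, -0.644, -0.291]
force: [0.8, 0.9, -0.3]
grip_width: 0.0503
```

>>> move_arm --steps '[[[0,0,0,0,0,0,0.1],[0,0,0,0,0,0,0.1],[0,0,0,0,0,0,0.1],[0,0,0,0,0,0,0.1],[0,0,0,0,0,0,0.1]]]'

```text
time_s: 12.65
position: [0.5979, 0.2716, 0.1957]
tool_rot: [0.645, -0.29, -0.645, -0.29]
force: [1.7, -0.3, 0.2]
grip_width: 0.0243
```

```bash
python3 d.py .598 .2715 .1953 132
```

```text
t 12.65 pos [0.5979 0.2716 0.1957] psi 131.5 F [ 1.7 -0.3  0.2] T [ 0.03 -0.17  0.08] w 0.0243 j [ 0.12  0.82 -1.01  1.51  0.72  1.21  1.29]
rot [-0.0079 -0.0001  0.    ] shift [ 0.0004  0.0001 -0.0001]
```

Knob gripped (24.3 mm wide). Now I'll crank clockwise along the 84 mm arc.

>>> move_arm --steps '[[[0.06,0,0,0,0.0002,-0.005,0.1],[0.12,0,0,0,0.0006,-0.0101,0.1],[0.18,0,0,0,0.0014,-0.015,0.1],[0.24,0,0,0,0.0024,-0.02,0.1],[0.3,0,0,0,0.0038,-0.0248,0.1]]]'

```text
time_s: 13.07
position: [0.6103, 0.2525, 0.1958]
tool_rot: [-0.593, 0.383, 0.595, 0.384]
force: [-1.7, 3.3, -0.3]
grip_width: 0.0242
```

```bash
cat > k.py <<'E'
from h import *
o=r.observe();R=Ro.from_quat(o['tool_rot']).as_matrix();p=o['position'];d=p[:2]-[.536,.216];F=R.T@o['force'];T=o['torque']
print('t %.2f w %.4f z %.4f rho %.4f phi %.2f psi-90 %.2f Ftool %s T %s'%(o['time_s'],o['grip_width'],p[2],np.linalg.norm(d),np.degrees(np.arctan2(d[1],d[0])),np.degrees(np.arctan2(R[1,2],R[0,2]))-90,F.round(1),np.round(T,2)),'j',np.round(o['joint_pos'],2))
E
python3 k.py
```

```text
t 13.07 w 0.0242 z 0.1958 rho 0.0828 phi 26.14 psi-90 24.33 Ftool [0.3 0.2 3.7] T [0.79 0.27 0.31] j [ 0.13  0.8  -0.95  1.51  0.67  1.19  1.06]
```

>>> move_arm --steps '[[[0.06,0,0,0,0.0002,-0.005,0.1],[0.12,0,0,0,0.0006,-0.0101,0.1],[0.18,0,0,0,0.0014,-0.015,0.1],[0.24,0,0,0,0.0024,-0.02,0.1],[0.3,0,0,0,0.0038,-0.0248,0.1]]]'

```text
time_s: 13.48
position: [0.6175, 0.2286, 0.1959]
tool_rot: [-0.529, 0.467, 0.531, 0.469]
force: [-0.5, 4.0, -0.5]
grip_width: 0.0236
```

```bash
python3 k.py
```

```text
t 13.48 w 0.0236 z 0.1959 rho 0.0824 phi 8.78 psi-90 7.14 Ftool [0.5 0.  4. ] T [1.01 0.02 0.17] j [ 0.14  0.77 -0.89  1.51  0.63  1.16  0.83]
```

```bash
cat > wh.py <<'E'
from h import *
p=np.mean([r.grab_frame('scene')[0] for _ in range(3)],0).astype(np.uint8);np.savez('pics/last_scene.npz',p=p,d=0)
h=cv2.cvtColor(p,cv2.COLOR_RGB2HSV);m=(((h[...,0]<8)|(h[...,0]>172))&(h[...,1]>110)&(h[...,2]>110)).astype(np.uint8)
m[:,:285]=0;m[:,365:]=0;m[:165]=0;m[225:]=0
n,l,s,c=cv2.connectedComponentsWithStats(m)
for i in range(1,n):
    if s[i,4]>3: X=atz('scene',*c[i],.125)[:2]-[.536,.216];print('red',c[i].round(1),s[i,4],'offset',X.round(4),'ang',np.degrees(np.arctan2(X[1],X[0])).round(1),'r',np.linalg.norm(X).round(4))
E
python3 wh.py; python3 k.py
```

```text
red [310.9 198.7] 10 offset [ 0.0124 -0.0278] ang -66.0 r 0.0304
t 13.63 w 0.0239 z 0.1959 rho 0.0825 phi 8.42 psi-90 7.32 Ftool [0.9 1.1 4.9] T [1.12 0.11 0.01] j [ 0.14  0.77 -0.89  1.51  0.63  1.16  0.83]
```

The red wheel mark has moved round with the handle, so the screw is turning. I'll continue a bit more, then take smaller steps.

>>> move_arm --steps '[[[0.05,0,0,0,0.0001,-0.0042,0.1],[0.1,0,0,0,0.0004,-0.0084,0.1],[0.15,0,0,0,0.0009,-0.0126,0.1],[0.2,0,0,0,0.0017,-0.0167,0.1],[0.2,0,0,0,0.0017,-0.0167,0.1]]]'

```text
time_s: 14.05
position: [0.6182, 0.211, 0.1958]
tool_rot: [-0.48, 0.518, 0.482, 0.519]
force: [-1.0, 5.6, -1.5]
grip_width: 0.0241
```

```bash
python3 k.py
```

```text
t 14.05 w 0.0241 z 0.1958 rho 0.0823 phi -3.48 psi-90 -4.25 Ftool [1.5 1.5 5.5] T [ 1.33 -0.02 -0.02] j [ 0.15  0.74 -0.85  1.53  0.59  1.14  0.67]
```

>>> move_arm --steps '[[[0.03,0,0,0,0,-0.0025,0.1],[0.06,0,0,0,0.0002,-0.005,0.1],[0.09,0,0,0,0.0003,-0.0076,0.1],[0.12,0,0,0,0.0006,-0.0101,0.1],[0.12,0,0,0,0.0006,-0.0101,0.1]]]'

```text
time_s: 14.47
position: [0.6169, 0.2015, 0.1958]
tool_rot: [-0.449, 0.545, 0.45, 0.546]
force: [-0.8, 6.1, -1.5]
grip_width: 0.0239
```

```bash
python3 k.py
```

```text
t 14.47 w 0.0239 z 0.1958 rho 0.0822 phi -10.18 psi-90 -11.03 Ftool [1.5 1.9 5.9] T [ 1.45 -0.2   0.  ] j [ 0.15  0.73 -0.83  1.54  0.57  1.13  0.57]
```

>>> move_arm --steps '[[[0.03,0,0,0,0,-0.0025,0.1],[0.06,0,0,0,0.0002,-0.005,0.1],[0.06,0,0,0,0.0002,-0.005,0.1]]]'

```text
time_s: 14.72
position: [0.6159, 0.1966, 0.1959]
tool_rot: [-0.432, 0.558, 0.434, 0.56]
force: [0.7, 6.4, -2.3]
grip_width: 0.0243
```

```bash
python3 k.py
```

```text
t 14.72 w 0.0243 z 0.1959 rho 0.0822 phi -13.63 psi-90 -14.46 Ftool [2.3 0.9 6.3] T [ 1.5  -0.24  0.01] j [ 0.15  0.72 -0.82  1.55  0.56  1.12  0.53]
```

>>> move_arm --steps '[[[0.03,0,0,0,0,-0.0025,0.1],[0.06,0,0,0,0.0002,-0.005,0.1],[0.09,0,0,0,0.0003,-0.0076,0.1],[0.12,0,0,0,0.0006,-0.0101,0.1],[0.12,0,0,0,0.0006,-0.0101,0.1]]]'

```text
time_s: 15.13
position: [0.6128, 0.1871, 0.1959]
tool_rot: [-0.398, 0.583, 0.4, 0.585]
force: [0.2, 6.2, -3.0]
grip_width: 0.0242
```

```bash
python3 k.py
```

```text
t 15.13 w 0.0242 z 0.1959 rho 0.0821 phi -20.61 psi-90 -21.33 Ftool [3.1 2.1 5.9] T [ 1.41 -0.36 -0.02] j [ 0.16  0.7  -0.8   1.57  0.54  1.1   0.43]
```

>>> move_arm --steps '[[[0.03,0,0,0.0005,0.0002,-0.0025,0.1],[0.06,0,0,0.001,0.0004,-0.005,0.1],[0.09,0,0,0.001,0.0006,-0.0076,0.1],[0.12,0,0,0.001,0.001,-0.0101,0.1],[0.12,0,0,0.001,0.001,-0.0101,0.1]]]'

```text
time_s: 15.55
position: [0.6089, 0.1781, 0.1957]
tool_rot: [-0.363, 0.606, 0.363, 0.608]
force: [0.9, 5.9, 1.2]
grip_width: 0.0241
```

```bash
python3 k.py
```

```text
t 15.55 w 0.0241 z 0.1957 rho 0.0822 phi -27.43 psi-90 -28.22 Ftool [-1.2  2.   5.6] T [ 1.3  -0.42  0.02] j [ 0.16  0.68 -0.77  1.59  0.52  1.08  0.33]
```

>>> move_arm --steps '[[[0.03,0,0,0,0,-0.0025,0.1],[0.06,0,0,0,0.0002,-0.005,0.1],[0.09,0,0,0,0.0003,-0.0076,0.1],[0.12,0,0,0,0.0006,-0.0101,0.1],[0.12,0,0,0,0.0006,-0.0101,0.1]]]'

```text
time_s: 15.97
position: [0.6037, 0.1696, 0.1956]
tool_rot: [-0.325, 0.626, 0.327, 0.629]
force: [2.0, 6.0, 0.0]
grip_width: 0.0237
```

```bash
python3 k.py
```

```text
t 15.97 w 0.0237 z 0.1956 rho 0.0821 phi -34.41 psi-90 -35.09 Ftool [-0.   1.8  6.1] T [ 1.37 -0.51 -0.  ] j [ 0.16  0.66 -0.75  1.61  0.5   1.07  0.23]
```

>>> move_arm --steps '[[[0.03,0,0,0,0,-0.0025,0.1],[0.06,0,0,0,0.0002,-0.005,0.1],[0.09,0,0,0,0.0003,-0.0076,0.1],[0.12,0,0,0,0.0006,-0.0101,0.1],[0.12,0,0,0,0.0006,-0.0101,0.1]]]'

```text
time_s: 16.38
position: [0.5975, 0.1618, 0.1956]
tool_rot: [-0.287, 0.644, 0.288, 0.647]
force: [1.7, 6.8, -0.8]
grip_width: 0.024
```

```bash
python3 k.py
```

```text
t 16.38 w 0.0240 z 0.1956 rho 0.0820 phi -41.40 psi-90 -41.97 Ftool [0.8 3.3 6.1] T [ 1.38 -0.64  0.03] j [ 0.16  0.64 -0.73  1.63  0.47  1.05  0.13]
```

>>> move_arm --steps '[[[0.03,0,0,0,0.0002,-0.0025,0.1],[0.06,0,0,0,0.0004,-0.005,0.1],[0.09,0,0,0,0.0006,-0.0076,0.1],[0.12,0,0,0,0.001,-0.0101,0.1],[0.12,0,0,0,0.001,-0.0101,0.1]]]'

```text
time_s: 16.8
position: [0.5905, 0.1549, 0.1957]
tool_rot: [-0.248, 0.66, 0.249, 0.664]
force: [3.7, 6.6, -0.0]
grip_width: 0.0243
```

```bash
python3 k.py
```

```text
t 16.80 w 0.0243 z 0.1957 rho 0.0819 phi -48.27 psi-90 -48.84 Ftool [0.  2.6 7.1] T [ 1.51 -1.08  0.12] j [ 0.16  0.62 -0.7   1.66  0.45  1.03  0.03]
```

>>> move_arm --steps '[[[0.03,0,0,0,0.0002,-0.0025,0.1],[0.06,0,0,0,0.0004,-0.005,0.1],[0.06,0,0,0,0.0004,-0.005,0.1]]]'

```text
time_s: 17.05
position: [0.5871, 0.1522, 0.1959]
tool_rot: [-0.228, 0.667, 0.229, 0.671]
force: [6.2, 7.4, -2.4]
grip_width: 0.0243
```

```bash
python3 k.py
```

```text
t 17.05 w 0.0243 z 0.1959 rho 0.0818 phi -51.29 psi-90 -52.24 Ftool [2.5 2.  9.4] T [ 1.63 -1.49  0.19] j [ 0.16  0.61 -0.69  1.67  0.44  1.02 -0.02]
```

Resistance is up to 9.4 N, so the screw is tight and the clutch is loading. I'll use small steps now.

>>> move_arm --steps '[[[0.02,0,0,0.0004,0.0001,-0.0017,0.1],[0.04,0,0,0.0005,0.0002,-0.0034,0.1],[0.04,0,0,0.0005,0.0002,-0.0034,0.1]]]'

```text
time_s: 17.3
position: [0.5845, 0.15, 0.1957]
tool_rot: [-0.215, 0.671, 0.216, 0.676]
force: [5.5, 5.5, 0.8]
grip_width: 0.0243
```

```bash
python3 k.py
```

```text
t 17.30 w 0.0243 z 0.1957 rho 0.0819 phi -53.66 psi-90 -54.52 Ftool [-0.7  1.3  7.7] T [ 1.27 -1.21  0.14] j [ 0.16  0.6  -0.68  1.68  0.43  1.01 -0.05]
```

>>> move_arm --steps '[[[0.02,0,0,0,0.0001,-0.0017,0.1],[0.04,0,0,0,0.0002,-0.0034,0.1],[0.04,0,0,0,0.0002,-0.0034,0.1]]]'

```text
time_s: 17.55
position: [0.5803, 0.1465, 0.1951]
tool_rot: [-0.201, 0.677, 0.201, 0.679]
force: [1.5, 0.8, 3.8]
grip_width: 0.0241
```

```bash
python3 k.py
```

```text
t 17.55 w 0.0241 z 0.1951 rho 0.0824 phi -57.46 psi-90 -56.93 Ftool [-3.8 -0.1  1.7] T [ 0.32 -0.49 -0.21] j [ 0.16  0.59 -0.67  1.69  0.42  1.01 -0.09]
```

>>> move_arm --steps '[[[0,0,0,0,0,0,0.1],[0,0,0,0,0,0,0.1]]]'

```text
time_s: 17.72
position: [0.5804, 0.1459, 0.1949]
tool_rot: [-0.202, 0.677, 0.201, 0.678]
force: [2.4, 0.7, 4.9]
grip_width: 0.0242
```

```bash
python3 k.py; python3 wh.py; python3 - <<'E'
from h import *
p,_=load('scene');save('s5.png',p,(270,130,370,210),7)
E
```

```text
t 17.72 w 0.0242 z 0.1949 rho 0.0830 phi -57.66 psi-90 -56.93 Ftool [-4.9 -0.8  2.4] T [ 0.44 -0.52 -0.12] j [ 0.16  0.59 -0.67  1.69  0.43  1.01 -0.09]
```

View pics/s5.png

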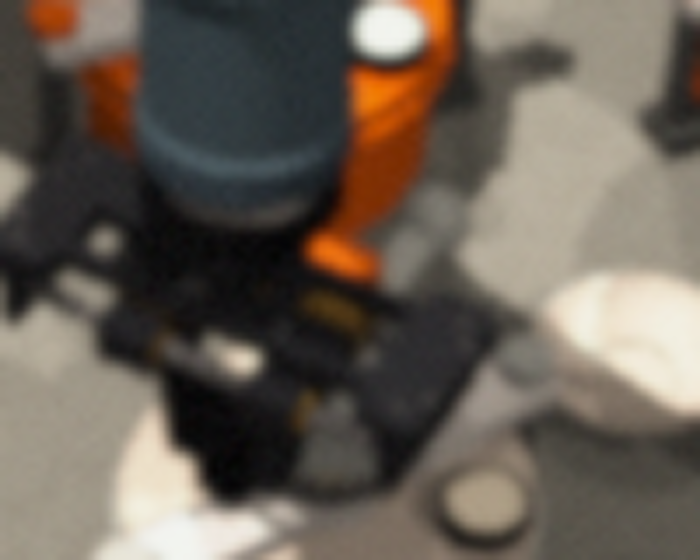

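The wheel is hidden by the gripper. The force fell from 9.4 to about 2 N at roughly 0.17–0.19 rad of slip, right at the snap point. A further 0.06 rad is safe (the clicked hex has that free play ahead of the handle) and removes the doubt.

>>> move_arm --steps '[[[0.02,0,0,-0.0005,0.0001,-0.0017,0.1],[0.04,0,0,-0.0008,0.0002,-0.0034,0.1],[0.06,0,0,-0.0008,0.0003,-0.005,0.1],[0.06,0,0,-0.0008,0.0003,-0.005,0.1]]]'

```text
time_s: 18.2
position: [0.5754, 0.1435, 0.1952]
tool_rot: [-0.18, 0.683, 0.18, 0.684]
force: [3.1, 1.7, 2.0]
grip_width: 0.0243
```

```bash
python3 k.py
```

```text
t 18.20 w 0.0243 z 0.1952 rho 0.0825 phi -61.48 psi-90 -60.52 Ftool [-2.  -0.   3.5] T [ 0.38 -0.96 -0.25] j [ 0.16  0.58 -0.66  1.71  0.41  1.   -0.14]
```

Low force well past the snap point, so it clicked once. Releasing and backing straight up.

>>> move_arm --steps '[[[0,0,0,0,0,0,0.5],[0,0,0,0,0,0,0.8],[0,0,0,0,0,0,1],[0,0,0,0,0,0,1],[0,0,0,0,0,0,1]]]'

```text
time_s: 18.62
position: [0.5745, 0.1434, 0.1945]
tool_rot: [-0.181, 0.684, 0.18, 0.683]
force: [-0.1, -0.2, -0.1]
grip_width: 0.0555
```

>>> move_arm --steps '[[[0,0,0,0,0,0,1],[0,0,0,0,0,0,1],[0,0,0,-0.03,0,0,1],[0,0,0,-0.07,0,0,1],[0,0,0,-0.11,0,0,1]]]'

```text
time_s: 19.03
position: [0.5742, 0.1434, 0.3056]
tool_rot: [-0.18, 0.685, 0.181, 0.683]
force: [0.6, 0.8, 0.4]
grip_width: 0.0874
```

```bash
python3 d.py .4 -.1 .35 30
```

```text
t 19.03 pos [0.5742 0.1434 0.3056] psi 29.6 F [0.6 0.8 0.4] T [-0.01 -0.21 -0.02] w 0.0874 j [ 0.2   0.47 -0.71  1.59  0.32  1.21 -0.07]
rot [-0.0071 -0.0025 -0.001 ] shift [-0.0439 -0.1256 -0.2718]
```

>>> move_arm --steps '[[[0,0,0,-0.02,-0.03,-0.025,1],[0,0,0,-0.03,-0.06,-0.05,1],[0,0,0,-0.03,-0.09,-0.08,1],[0,0,0,-0.03,-0.12,-0.1,1],[0,0,0,-0.03,-0.15,-0.13,1]]]'

```text
time_s: 19.45
position: [0.5363, -0.0517, 0.3355]
tool_rot: [-0.181, 0.683, 0.18, 0.684]
force: [0.2, 0.1, -0.2]
grip_width: 0.0879
```

>>> move_arm --steps '[[[0,0,0,0,0,0,1],[0,0,0,0,0,0,1],[0,0,0,0,0,0,1]]]'

```text
time_s: 19.7
position: [0.5362, -0.0496, 0.3351]
tool_rot: [-0.18, 0.684, 0.181, 0.684]
force: [-0.2, 0.7, 1.1]
grip_width: 0.0883
```

```bash
python3 wh.py; python3 - <<'E'
from h import *
p,_=load('scene');t,d=grab('top')
a=cv2.resize(p[150:220,280:350],(400,400),interpolation=cv2.INTER_CUBIC);b=cv2.resize(t[170:240,205:275],(400,400),interpolation=cv2.INTER_CUBIC)
cv2.imwrite('pics/s6.png',np.hstack([a,b])[...,::-1])
C=cloud('top',d);h=cv2.cvtColor(t,cv2.COLOR_RGB2HSV);v,u=np.mgrid[:420,:560]
m=(h[...,0]<18)&(h[...,1]>150)&(u>215)&(u<262)&(v>180)&(v<235)&(C[...,2]>.2);print('boss top',m.sum(),np.median(C[m],0))
E
```

```text
boss top 95 [0.53405321 0.21465746 0.23475426]
```

View pics/s6.png

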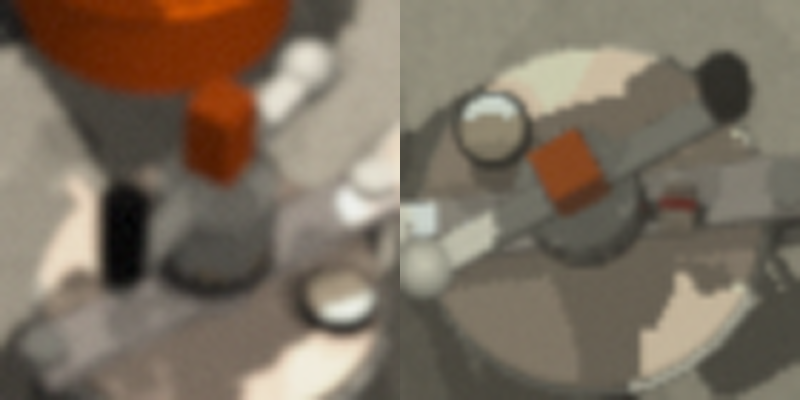

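The boss top reads 0.2348 m (home value 0.234) on the axis, and the handle is level. The wheel at (678,203) now shows its red mark radial again. I'll check that mark angle against the wheel's bearing.

```bash
python3 - <<'E'
from h import *
P=np.mean([r.grab_frame('top')[0] for _ in range(4)],0)
def red(p,u0,v0,u1,v1,k):
    v,u=np.mgrid[v0:v1,u0:u1];q=p[v0:v1,u0:u1];w=np.clip(q[...,0]/(q[...,1]+1)-k,0,None).ravel()
    X=np.array([atz('top',a,b,.107)[:2] for a,b in zip(u.ravel(),v.ravel())]);mu=(X*w[:,None]).sum(0)/w.sum()
    ev,V=np.linalg.eigh(((X-mu)*w[:,None]).T@(X-mu)/w.sum());d=mu-[.536,.216]
    print('mark centre',mu.round(4),'r',np.linalg.norm(d).round(4),'bearing',np.degrees(np.arctan2(d[1],d[0])).round(1),'mark dir',np.degrees(np.arctan2(V[1,1],V[0,1])).round(1),'sd',np.sqrt(ev).round(4))
red(P,248,200,262,212,1.5)
red(np.load('pics/avg_top.npz')['p'],237,184,248,194,1.5)
E
python3 k.py
```

```text
mark centre [0.5402 0.1707] r 0.0455 bearing -84.7 mark dir 89.5 sd [0.0003 0.0038]
mark centre [0.5921 0.2049] r 0.0572 bearing -11.2 mark dir 158.7 sd [0.0012 0.0045]
t 20.10 w 0.0880 z 0.3349 rho 0.2655 phi -89.93 psi-90 -60.36 Ftool [-0.2 -0.5  0.2] T [-0.   -0.13  0.02] j [ 0.56  0.33 -0.7   1.69  0.22  1.21  0.33]
```

The screw turned about 72° and the handle about 101°, which fits one click (20°) plus play. Only one force peak and drop occurred, and the wheel mark is back in its starting attitude. Handing in.

```bash
python3 -c "
from rig import r
print(r.close_job(), r.observe()['time_s'])"
```

```text
the job is handed in; nothing more can be done
the job is handed in; nothing more can be done
```

The handle is fitted on the steel canister's hex and let go. I then took it by the knob and cranked it clockwise to what I read as the first click, released it, and handed the job in after about 20 s. No verdict was reported.

**Fitting:** I carried the handle by its orange boss and it met the flange at about the expected height. After cranking, the boss top read 0.2348 m against 0.234 expected, about 2 mm from my estimate of the screw's axis, which is roughly the calibration error.

**Click:**
- **Force:** resistance was steady at about 6 N, rose to a highest reading of 9.4 N, then fell once to about 2 N. I pushed 0.06 rad further at low force to be sure, then let go.
- **Wheel:** the wheel was hidden by the gripper during the click. Afterwards its red mark lay within about 4° of its starting angle to the wheel's bearing.
- **Angles:** the screw turned about 72° and the handle about 101°. That fits one click (20°) plus about 9° of play, where I expected about 3°. The camera angles are only good to a few degrees, so the single force drop is what rules out a second click.

**Surroundings:** I kept clear of the bystanders and the orange look-alikes, but did not re-measure their positions at the end. The gripper was open and clear of everything at hand-in.

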